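Square a cast brew group up in the flange drill guide and shut the keeper

ROBOT

A 6-joint arm with a two-finger parallel gripper is mounted at the origin on a cart in front of the work surface, level with it; the furniture and walls round the work are solid. World frame = base frame: x ahead of the robot, y to its left, z up, the work surface at z = 0. Lengths are in mm, angles in rad, forces in N, time in s.
With the tool pointing down it reaches from about 400 to 925 mm from the base axis. Payload 12.5 kg.
Tool frame: the origin (TCP) lies midway between the tips of the shut fingers; the grasp point (between the pads) lies env.grasp_offset behind it (env.grasp_offset is the distance from the TCP to the grasp point, in mm); x points along the fingers, y is the direction in which the jaws open and shut, and the axes are right-handed (so a half turn about x gives the same grasp; the last joint's range is limited). The gripper opens to 95 mm and grips with 3 to 60 N. Pads are 20 mm wide; open, the fingers measure 119 mm over their backs; the gripper's body (75 mm by 180 mm) begins 59 mm behind the grasp point.
Start: joints at [-1.255, 0.491, 1.559, -0, 1.092, -0.106], TCP at [255.901, -570.229, 214.661] pointing down, gripper open.
Joint ranges: [-3.1, 3.1], [-0.84, 2.19], [0.05, 2.79], [-1.13, 4.28], [0.06, 2.93], [-2.69, 2.69]. Speed limits (rad/s): [2.22, 2.22, 2.79, 3.14, 3.14, 3.14].

INTERFACE

Orientations are given as [roll, pitch, yaw] about the fixed x, y, z axes, in that order (R = Rz(yaw) Ry(pitch) Rx(roll)).
In Python, from cell import env gives the robot as it stands.
- The arm moves only by the tool apply_moves, never from a script. Its arguments are lists of equal length, an entry for each row: "offset": the shift along the world's x, y, z in units of 25 mm (1.0 is 25 mm), a list of three; "yaw": the turn about the world's z in units of 6 degrees (1.0 is 6 degrees); "jaw": the closure, from -1 (fully open) to 1 (shut), so that 0 is half open. A call has 1 to 20 rows; each row is the pose to reach, as a shift and turn from the pose measured when the call began; what a row does not reach only later rows make up. A row lasts 1/8 s, in which the tool goes at most 62.5 mm and 10.7 degrees, less where a joint would pass 70% of its speed; a pose out of reach is approached as far as the arm can. A call with a gripper value outside its range is refused whole. The fingers move at their own pace and stop on an object; the grip force is fixed at half the most. Time passes only in rows, so rows that repeat a pose let the fingers close. It gives the time, the measured TCP pose, the force and the opening at its end, in the units of the state.
- env.state(): the state, without advancing time (a new reading comes with each control period).
- env.read_camera(name): name is "side" or "top"; returns a dict with "frame" (384x512x3 uint8, red, green, blue), "fx", "fy", "cx", "cy" (pixels), "xyz" and "rotation" of the camera in the world. Camera axes: x right, y down, z forward; pixel columns grow to the right and rows downward; lengths in mm; the calibration is good to about 2 mm. A picture is of the moment at which its call begins. There is no depth.
- env.job_done(): hands the job in, once; it reports no verdict.
The state is a dict: "t": time; "joints": joint angles; "qvel": joint speeds; "tau": joint torques, N m; "eef_pos": TCP position; "tcp_rot": TCP orientation; "ft_force": force on the tool from outside, world axes, zero at the start; "moment": the same for the moment, N m; "opening": opening from 0.0 (shut) to 1.0 (fully open).
Only numpy, scipy, OpenCV 4.12 (cv2) and the standard library are available. Lean on these libraries where they do the work, as an engineer would, in place of code of your own. Each camera call takes 0.05 s, during which the arm holds its last target.

TASK

Before its bolt holes are drilled, set the cast brew group that stands in front of the steel drill guide: push it round and along the table bit by bit, without lifting or tipping it, until its flat flange sits flush on the guide's fence with its right-hand edge up against the end stop. Then push the guide's swinging keeper arm round behind the flange as far as it goes. Leave the other parts where they stand.

Things in the scene. Friction and masses are not known exactly. Their poses are not given: they have to be found in the camera images.
- guide: flange drill guide, dark steel, fixed, 44 mm high: an upright fence plate 14 mm thick. Origin at table level in the corner where fence face and stop face meet. +x points out of the fence's back, away from the robot: the fence face is the plane x = 0, looks to -x and runs from y = -70 to +162 mm. Behind it: foot and ribs out to x = 58 mm, two short drill bushings
- end_stop (a point): middle of the end stop's face at table level, 8 mm in front of the fence; the end stop is a bright steel block on the fence face, 17 mm deep (guide x -17 to 0) with a rounded nose, 15 mm wide (y -15 to 0), 44 mm high, its stop face y = 0 looking left (+y); axes as the guide's
- flange_seat (a point): point on the fence face, 39 mm left of the stop face and 25.5 mm above the table, where the centre of the flange face comes when the flange is home; axes as the guide's
- keeper_pivot (a point): top middle of the keeper bar at the vertical screw on which it turns; in the guide's frame 24 mm in front of the fence face and 46 mm right (-y) of the stop face. Under it a pillar 24 mm across with a tongue 30 mm wide to the fence; the screw head reaches 41 mm above the table; axes as the guide's
- keeper (a joint): angle of the keeper, rad: 0 is shut (a fixed limit): the arm lies along the fence pointing left (guide +y), its fence-side face 18 mm in front of the fence, its last 16 mm behind the flange. It grows counterclockwise seen from above as it opens: at 1.57 the arm points away from the fence; limit 2.5. It stays where it is left and turns with 1 to 2 N at the arm's middle
- keeper_tip (a point): end of the keeper's arm, a bright steel bar 12 mm wide and 14 mm high, from 20 to 34 mm above the table, 62 mm from the pivot axis to its rounded end
- brew_group: cast brew group in front of the guide, 0.75 to 1 kg, 133x94x57 mm; a round bell, a neck, a flat upright flange. Origin on its underside, centre of mass 8 mm ahead; +x points out of the flange. Own frame, mm, from above: bell a circle of radius 42 about (-21, 1), 34 high; neck y -21 to 22, 42 high, ring on it to 57; flange x 51 to 66, y -43 to 35, 51 high. Slides at 3 to 8 N
- flange_face (a point): centre of the flat outer face of the brew group's flange, 66 mm ahead of the group's origin and 4 mm to the right of it, 25.5 mm above its underside; axes as the group's. Pushed sideways at the bell on the open table, the casting turns roughly about this face
- boiler_cap: bystander, to be left where it is: round black boiler cap with a threaded stud on top, 58 mm across, 44 mm high; origin in the middle of its underside
- knob: bystander, to be left where it is: black knob with a bright hexagon stub standing upright, 32 mm across, 39 mm high; origin in the middle of its underside
- tee_fitting: bystander, to be left where it is: brass tee fitting lying down, 48x65x26 mm; origin in the middle of its underside
- collar: bystander, to be left where it is: dark tapered valve collar with a bright nut standing upright, 31 mm across, 53 mm high; origin in the middle of its underside
- stem: bystander, to be left where it is: valve stem lying down, 14x84x13 mm; origin in the middle of its underside
- handle: bystander, to be left where it is: worn dark red handle lying on the brown board, 35x117x35 mm; origin in the middle of its underside

How it is judged (in metres and radians):
On the way:
1. the flange sits flush on the fence and up against the end stop, with the keeper still open (x of flange_face in the frame of guide above -0.003 m and y of flange_face in the frame of guide below 0.043 m and angle between the x axis of brew_group and the x axis of guide, either way round below 0.04 rad and value of joint keeper above 0.5 rad), for 0.2 s.
At the end, for the whole second after the job is handed in: the flange face is within 3 mm of the fence face and parallel to it within 0.04 rad, the flange's right-hand edge within 4 mm of the end stop, the group at rest flat on the table, and the keeper shut to within 0.12 rad (x of flange_face in the frame of guide above -0.003 m and y of flange_face in the frame of guide below 0.043 m and angle between the x axis of brew_group and the x axis of guide, either way round below 0.04 rad and linear speed of brew_group below 0.01 m/s and value of joint keeper below 0.12 rad and height (world z) of brew_group below 0.005 m); the robot touches nothing.
It fails at once if the brew group is lifted off the table or tipped (height (world z) of brew_group above 0.012 m or angle between brew_group's own z axis and vertical above 0.2 rad).
It fails at once if a bystander is pushed out of its place by more than 25 mm (distance of any of boiler_cap, knob, tee_fitting, collar, stem, handle from where it was at the start of the episode above 0.025 m).
It also fails if it takes over 72 s, if anything falls off the work surface, if the arm or the gripper's body presses on something with over 40 N, if the wrist force passes 120 N, or if a joint passes its speed limit or range.

## Working session

There is one attempt and no reset: what is moved stays moved. The work goes in short steps, Python scripts to look and compute and a tool call to move; the robot and the scene stay as the last step left them, time stands still between calls to the robot, and variables do not carry over. Pictures are saved under pics/ and viewed, and the job is handed in when it is done.

Besides the shell and the picture viewer there is one more tool, called after ">>>" as name(argument=value, ...), one argument or row to a line, values as JSON. apply_moves: Moves the arm, as the interface text tells. Its arguments: {"type":"object","properties":{"offset":{"type":"array"},"yaw":{"type":"array"},"jaw":{"type":"array"}},"required":["offset","yaw","jaw"]}

```bash
mkdir -p pics; ls; python3 - <<'E'
from cell import env
import cv2
for n in("side","top"):
    c=env.read_camera(n); cv2.imwrite(f"pics/{n}0.png",c["frame"][:,:,::-1])
    print(n,c["fx"],c["fy"],c["cx"],c["cy"],c["xyz"],c["rotation"])
print(env.state(), env.grasp_offset)
E
```

```text
pics
side 470.06894437730716 470.06894437730716 255.83076611507826 187.30364491316917 [ 509.07528578 -831.60767812  540.20520747] [-2.03670878 -0.01302273 -0.05326443]
top 455.7082765895248 455.7082765895248 257.67792548262696 188.34125621345967 [ 479.34869893  117.15686503 1080.59064716] [-3.05882239 -0.00370971 -1.56381321]
{'t': 0.1, 'joints': array([-1.25459250e+00,  4.91489317e-01,  1.55939680e+00, -3.95024269e-05,
        1.09167705e+00, -1.05613372e-01]), 'qvel': array([ 0.00112427, -0.00137066, -0.00157313,  0.00064168,  0.00091675,
        0.00114347]), 'tau': array([ 1.32932695e-03, -6.13623333e+01, -2.58605236e+01,  6.93635107e-02,
        4.69677988e-02, -3.72705335e-05]), 'eef_pos': array([ 255.82438231, -570.0101534 ,  214.12351216]), 'tcp_rot': array([-1.64032408,  1.56982518,  1.923104  ]), 'ft_force': array([0.03301104, 0.60707343, 0.85430901]), 'moment': array([ 0.00080005, -0.02565981,  0.01036684]), 'opening': 0.9975714070847143} 18.8
```

View pics/side0.png

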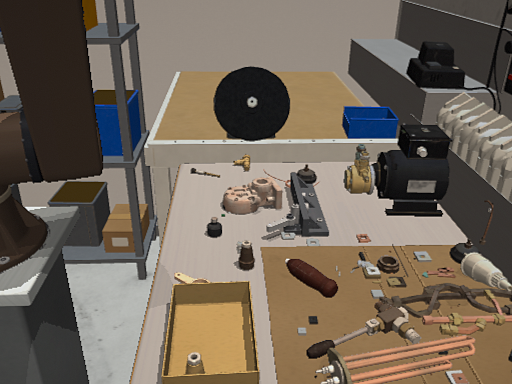

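View pics/top0.png

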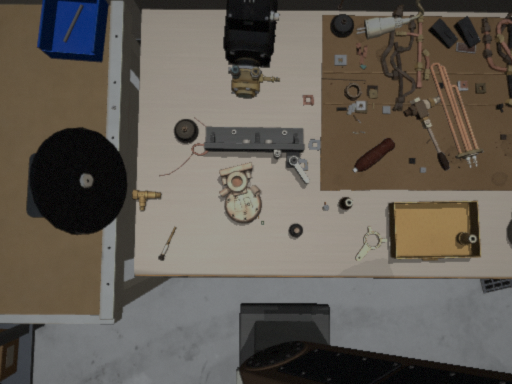

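```bash
cat > h.py <<'E'
import numpy as np,cv2
from cell import env
from scipy.spatial.transform import Rotation as R
def ray(c,u,v):
    d=np.array([(u-c["cx"])/c["fx"],(v-c["cy"])/c["fy"],1.])
    return R.from_euler("xyz",c["rotation"]).as_matrix()@d
def onz(c,u,v,z):
    d=ray(c,u,v);o=np.array(c["xyz"]);return (o+d*(z-o[2])/d[2])[:2]
def proj(c,p):
    q=R.from_euler("xyz",c["rotation"]).as_matrix().T@(np.array(p)-c["xyz"])
    return np.array([c["cx"]+c["fx"]*q[0]/q[2],c["cy"]+c["fy"]*q[1]/q[2]])
def snap(n,tag,u0,v0,w,h,s):
    c=env.read_camera(n);f=c["frame"][v0:v0+h,u0:u0+w,::-1]
    g=cv2.resize(f,None,fx=s,fy=s,interpolation=cv2.INTER_CUBIC)
    for k in range(0,w,10):
        cv2.line(g,(k*s,0),(k*s,6 if k%50 else 14),(0,0,255),1)
        if (u0+k)%20==0: cv2.putText(g,str(u0+k),(k*s,22),0,.4,(0,0,255),1)
    for k in range(0,h,10):
        cv2.line(g,(0,k*s),(6,k*s),(0,0,255),1)
        if (v0+k)%20==0: cv2.putText(g,str(v0+k),(8,k*s+4),0,.4,(0,0,255),1)
    cv2.imwrite(f"pics/{tag}.png",g);return c
E
python3 - <<'E'
from h import *
c=snap("top","t1",150,110,180,130,4)
c=snap("side","s1",180,140,160,120,5)
E
```

```text
(no output)
```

View pics/t1.png

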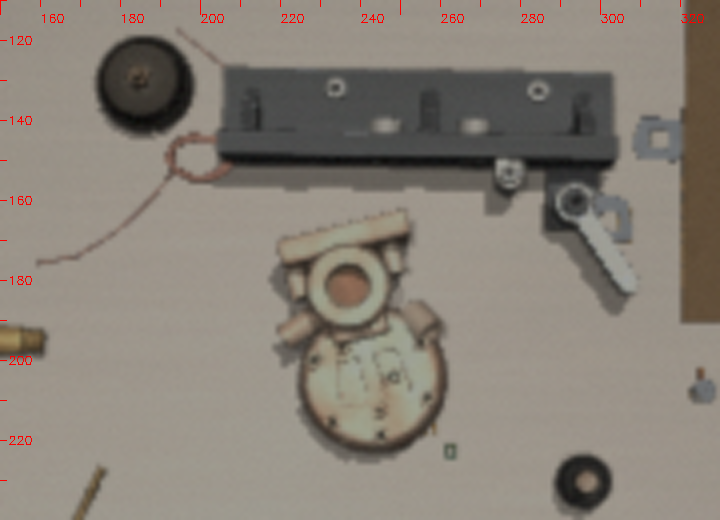

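View pics/s1.png

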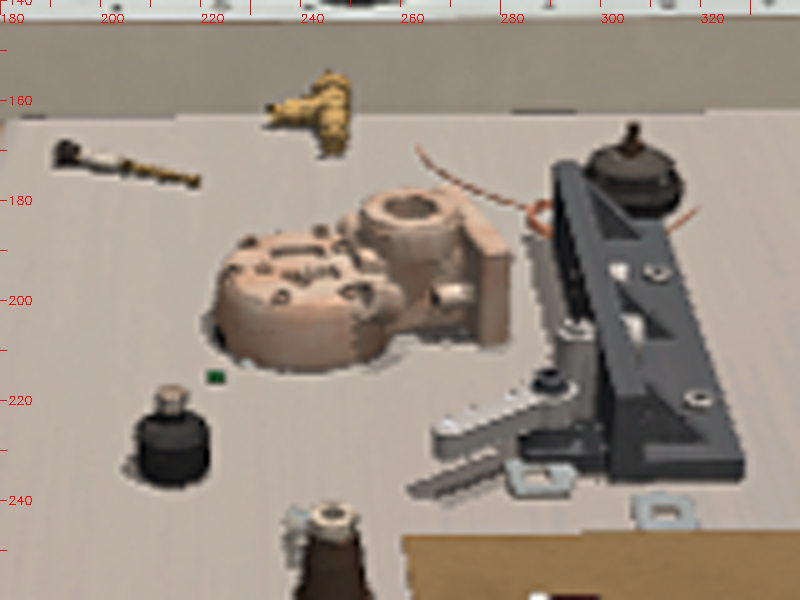

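```bash
cat >> h.py <<'E'
def meas(c):
    f=c["frame"].astype(float); g=f.sum(2)/3
    out={}
    # fence top front edge: strongest downward gray->black step, cols 215..265
    P=[]
    for u in list(range(212,266)):
        col=g[138:156,u]; d=np.diff(col); k=np.argmin(d); 
        if 0<k<len(d)-1:
            a,b,e=-d[k-1],-d[k],-d[k+1]; k2=k+.5*(a-e)/(a-2*b+e+1e-9)
        else: k2=k
        P.append(onz(c,u,138+k2+.5,44.))
    P=np.array(P); m=np.ones(len(P),bool)
    for _ in range(5):
        p=np.polyfit(P[m,1],P[m,0],1); r=P[:,0]-np.polyval(p,P[:,1]); m=abs(r)<2.5
    out["fence"]=p; print("fence x=%.4f*y+%.1f"%tuple(p),"yaw",-np.arctan(p[0]),m.sum(),r[m].std())
    return out
E
python3 - <<'E'
from h import *
c=env.read_camera("top"); meas(c)
for n,u,v,z in [("fenceL",205,148.5,44),("fenceR",304,150.5,44),("stopL top",273.3,155,44),("stopR",281,155,44),("pivot",293.5,160.5,41),("tip",306.5,182.5,34),("flL",219.5,170.5,51),("flR",250.5,162.5,51),("flBL",222,175.5,51),("flBR",252.5,168,51),("ring",236.7,181.3,57),("bell",243,205.5,34),("knob",295.7,230,39),("cap",186,131,30)]:
    print(n,onz(c,u,v,z).round(1))
f=c["frame"].astype(int)
print("col230");print(f[155:185,230].sum(1)//3); print("col 243",f[155:185,243].sum(1)//3); print("row172",f[172,210:262].sum(1)//3)
print(f[138:156,240].sum(1)//3)
print("row 155",f[155,266:290].sum(1)//3);print(f[152,266:290].sum(1)//3)
E
```

```text
fence x=0.0066*y+656.3 yaw -0.006582114209517301 54 0.3636051202051116
fenceL [656.4 235.6]
fenceR [653.4   8. ]
stopL top [642.5  78.6]
stopR [642.6  60.9]
pivot [630.5  31.9]
tip [580.5   1.3]
flL [604.9 201. ]
flR [623.7 130.7]
flBL [593.5 195.2]
flBR [611.1 126. ]
ring [579.9 161.4]
bell [526.4 147.3]
knob [471.2  26.7]
cap [699.7 282.3]
col230
[ 96 109 144 150 148 150 148 148 149 148 148 140 120 140 147 148 149 135
  99 121 143 146 146 144 140 140 142 145 150 152]
col 243 [ 95  96 110 145 149 149 147 149 142 127 140 143 142 137 118  74  43  60
  89 125 145 151 150 151 145 142 143 145 147 152]
row172 [148 149 149 147 149 148 148 149 145 115 134 144 146 147 148 148 146 144
 142 140 135 117 107 118 131 141 143 141 142 132 106  95  80  60  45  63
  92 114 107  91  77  94 137 147 150 150 148 150 149 150 150 149]
[74 75 79 78 82 91 76 75 77 76 67 27 17 48 91 94 95 95]
row 155 [ 94  94  94  95  93  95  92  70  74  90  92  98  99 118  86  73  90  93
  94  91  60  54  55  56]
[ 66  63  60  59  58  64  63  67 133 124 101  81 114 125 106  69  54  55
  57  52  39  40  37  41]
```

```bash
python3 - <<'E'
from h import *
s=env.state(); M=R.from_euler("xyz",s["tcp_rot"]).as_matrix(); print(M.round(3)); j=M[:,1];print("jaw dir deg",np.degrees(np.arctan2(j[1],j[0])),s["t"],s["eef_pos"])
E
```

```text
[[-0.     0.409 -0.912]
 [ 0.    -0.912 -0.409]
 [-1.    -0.    -0.   ]]
jaw dir deg -65.83292438335586 0.25 [ 255.87615957 -570.12456028  214.39725869]
```

>>> apply_moves(
  offset=[
    [3,8,-0.5],
    [3,8,-0.5],
    [3,8,-0.5],
    [6,16,-1],
    [6,16,-1],
    [6,16,-1],
    [9,24.5,-2],
    [9,24.5,-2],
    [9,24.5,-2],
    [12.2,32.6,-2.5],
    [12.2,32.6,-2.5],
    [12.2,32.6,-2.5],
    [12.2,32.6,-2.5],
    [12.2,32.6,-2.5],
    [12.2,32.6,-2.5],
    [12.2,32.6,-2.5],
    [12.2,32.6,-2.5],
    [12.2,32.6,-2.5],
    [12.2,32.6,-2.5],
    [12.2,32.6,-2.5],
  ],
  yaw=[1,2,3,4,5,6,7,8,9,9.94,9.94,9.94,9.94,9.94,9.94,9.94,9.94,9.94,9.94,9.94],
  jaw=[-0.41,-0.41,-0.41,-0.41,-0.41,-0.41,-0.41,-0.41,-0.41,-0.41,-0.41,-0.41,-0.41,-0.41,-0.41,-0.41,-0.41,-0.41,-0.41,-0.41],
)

```text
t: 2.75
eef_pos: [560.9, 244.6, 152.0]
tcp_rot: [-1.962, 1.57, 2.641]
ft_force: [0.1, 0.0, -0.8]
opening: 0.703
```

>>> apply_moves(
  offset=[
    [0,0,-2.5],
    [0,0,-4.5],
    [0,0,-5.6],
    [0,0,-5.6],
    [0,-0.3,-5.6],
    [0,-0.6,-5.6],
    [0,-0.8,-5.6],
    [0,-1.0,-5.6],
    [0,-1.15,-5.6],
    [0,-1.3,-5.6],
    [0,-1.45,-5.6],
    [0,-1.6,-5.6],
    [0,-1.6,-5.6],
  ],
  yaw=[0,0,0,0,0,0,0,0,0,0,0,0,0],
  jaw=[-0.41,-0.41,-0.41,-0.41,-0.41,-0.41,-0.41,-0.41,-0.41,-0.41,-0.41,-0.41,-0.41],
)

```text
t: 4.38
eef_pos: [560.7, 204.2, 11.9]
tcp_rot: [-1.343, 1.57, -3.022]
ft_force: [-0.1, 0.9, -0.3]
opening: 0.705
```

```bash
python3 - <<'E'
from h import *
snap("top","t2",150,110,180,130,4)
snap("side","s2",180,100,160,140,4)
print(env.state()["ft_force"])
E
```

```text
[ 0.42534502 -0.20299118 -0.41857199]
```

View pics/t2.png

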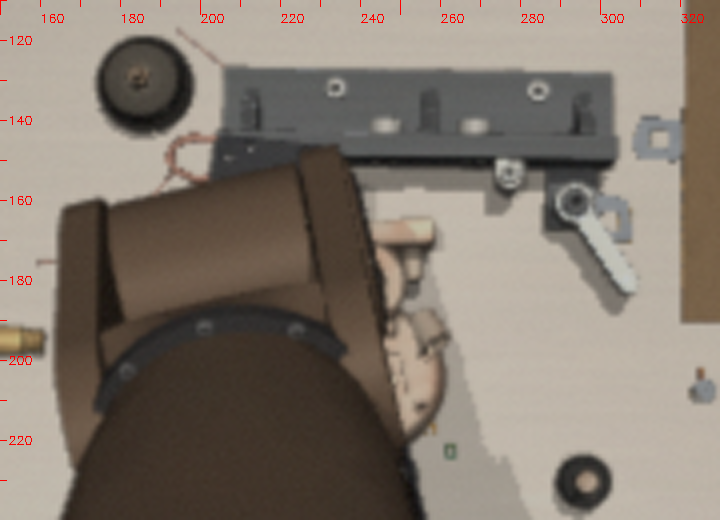

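View pics/s2.png

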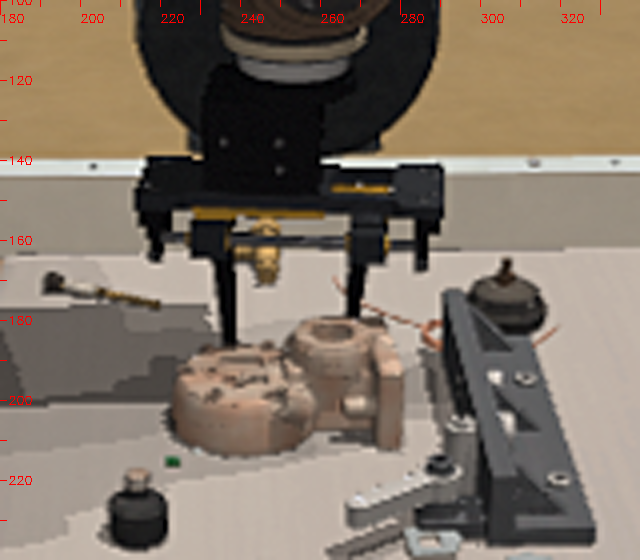

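>>> apply_moves(
  offset=[
    [0,-0.15,0],
    [0,-0.3,0],
    [0,-0.45,0],
    [0,-0.6,0],
    [0,-0.75,0],
    [0,-0.9,0],
    [0,-1.05,0],
    [0,-1.2,0],
    [0,-1.2,0],
    [0,-1.2,0],
  ],
  yaw=[0,0,0,0,0,0,0,0,0,0],
  jaw=[-0.41,-0.41,-0.41,-0.41,-0.41,-0.41,-0.41,-0.41,-0.41,-0.41],
)

```text
t: 5.72
eef_pos: [560.3, 174.2, 11.8]
tcp_rot: [-1.249, 1.569, -2.929]
ft_force: [-1.5, 2.0, 0.5]
opening: 0.705
```

```bash
python3 - <<'E'
from h import *
c=snap("top","t3",150,110,180,130,4)
for p in [(258.3,165,51)]: print(onz(c,*p))
E
```

```text
[618.1230592  112.88999282]
```

View pics/t3.png

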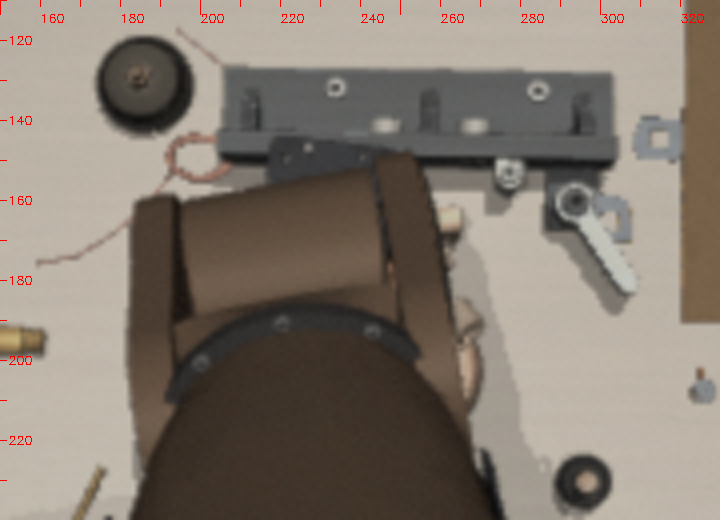

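>>> apply_moves(
  offset=[
    [0,1,0],
    [0,1.5,2],
    [-1,3,4],
    [-3,5.5,5.5],
    [-4,7.5,5.5],
    [-5,8.5,5.5],
    [-5,8.5,5.5],
    [-5,8.5,5.5],
  ],
  yaw=[0,0,0,0,0,0,0,0],
  jaw=[-0.41,-0.41,-0.41,-0.41,-0.41,-0.41,-0.41,-0.41],
)

```text
t: 6.78
eef_pos: [435.5, 386.5, 149.2]
tcp_rot: [-1.059, 1.569, -2.738]
ft_force: [0.1, 0.2, -0.3]
opening: 0.705
```

```bash
python3 - <<'E'
from h import *
c=snap("top","t4",150,110,180,130,4)
E
```

```text
(no output)
```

View pics/t4.png

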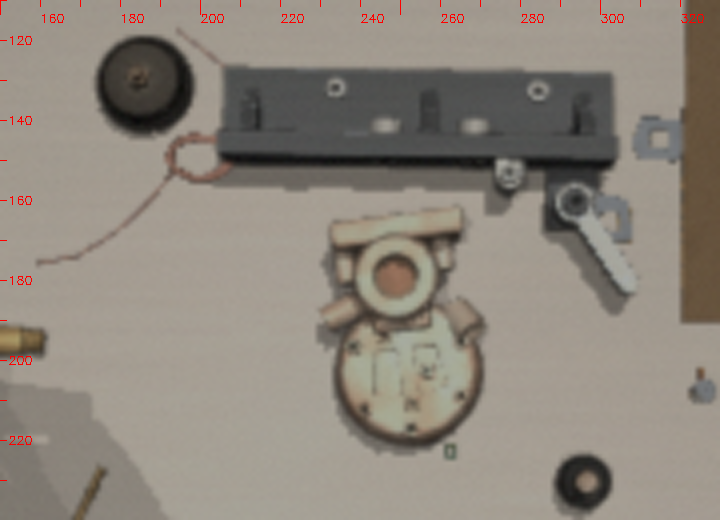

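```bash
python3 - <<'E'
from h import *
c=env.read_camera("top")
for n,u,v,z in [("flL",232.5,166,51),("flR",264.5,161.8,51),("ring",249,177.7,57),("bell",252,202.7,34),("bossL",230,189,20)]:
    print(n,onz(c,u,v,z).round(1))
E
```

```text
flL [615.4 171.6]
flR [625.6  98.8]
ring [588.3 133.7]
bell [533.  126.7]
bossL [565.3 178.4]
```

>>> apply_moves(
  offset=[
    [2.5,-3,0],
    [5.4,-6.0,-1],
    [5.4,-6.8,-2.5],
    [5.4,-6.8,-4.5],
    [5.4,-6.8,-5.5],
    [5.4,-6.8,-5.5],
    [5.4,-7.1,-5.5],
    [5.4,-7.4,-5.5],
    [5.4,-7.6,-5.5],
    [5.4,-7.8,-5.5],
    [5.4,-8.0,-5.5],
    [5.4,-8.15,-5.5],
    [5.4,-8.3,-5.5],
    [5.4,-8.45,-5.5],
    [5.4,-8.58,-5.5],
    [5.4,-8.58,-5.5],
    [5.4,-8.58,-5.5],
  ],
  yaw=[0,0,0,0,0,0,0,0,0,0,0,0,0,0,0,0,0],
  jaw=[-0.6,-0.6,-0.6,-0.6,-0.6,-0.6,-0.6,-0.6,-0.6,-0.6,-0.6,-0.6,-0.6,-0.6,-0.6,-0.6,-0.6],
)

```text
t: 9.0
eef_pos: [570.9, 171.2, 11.5]
tcp_rot: [-1.101, 1.568, -2.782]
ft_force: [0.2, 1.5, 0.6]
opening: 0.797
```

```bash
python3 - <<'E'
from h import *
c=snap("top","t5",150,110,180,130,4)
c=snap("side","s5",180,100,160,140,4)
E
```

```text
(no output)
```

View pics/t5.png

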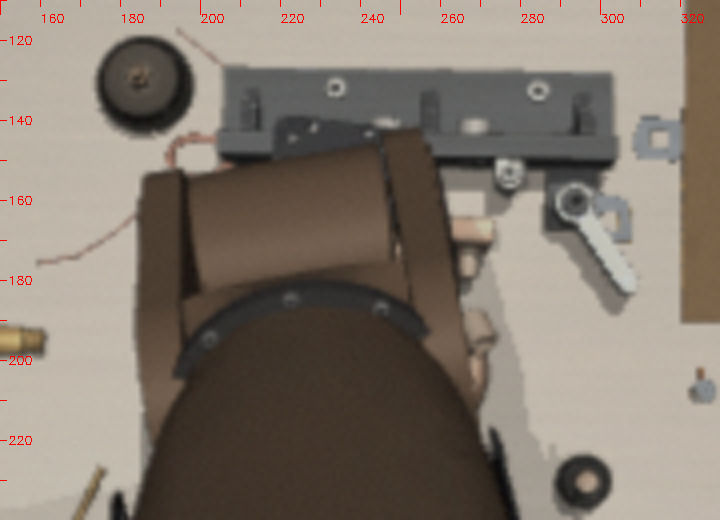

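View pics/s5.png

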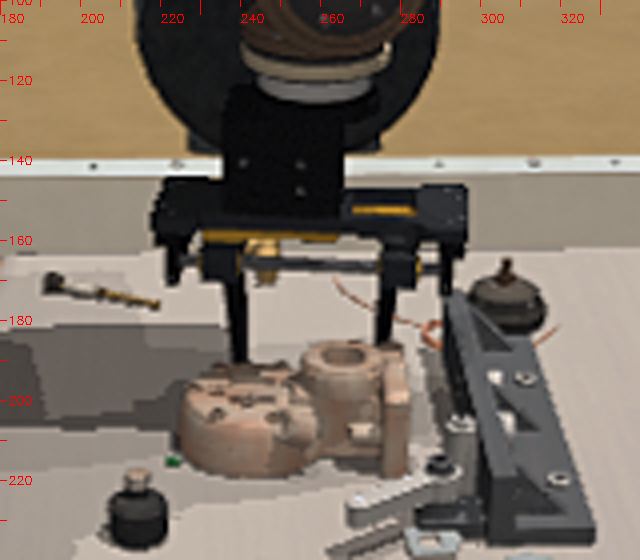

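>>> apply_moves(
  offset=[
    [0,1,0],
    [0,1.5,2],
    [0,1.5,4],
    [-1,0.5,4],
    [-2.5,-1,4],
    [-4,-1.9,4],
    [-5.2,-1.9,4],
    [-5.2,-1.9,4],
    [-5.2,-1.9,4],
    [-5.2,-1.9,4],
    [-5.2,-1.9,4],
    [-5.2,-1.9,4],
    [-5.2,-1.9,2],
    [-5.2,-1.9,0],
    [-5.2,-1.9,0],
  ],
  yaw=[0,0,-1,-2.7,-4.4,-6.1,-7.8,-9.5,-11.2,-12.8,-14,-14,-14,-14,-14],
  jaw=[-0.6,-0.6,-0.4,0,0.07,0.07,0.07,0.07,0.07,0.07,0.07,0.07,0.07,0.07,0.07],
)

```text
t: 10.98
eef_pos: [439.2, 123.4, 9.3]
tcp_rot: [-0.173, 1.563, 2.965]
ft_force: [-0.0, 0.2, 0.1]
opening: 0.465
```

```bash
python3 - <<'E'
from h import *
c=snap("top","t6",190,110,160,130,5)
s=env.state();print(s["joints"],s["ft_force"],s["tcp_rot"][2]-s["tcp_rot"][0]) 
c=snap("side","s6",180,100,160,140,4)
E
```

```text
[0.12761037 0.60684015 2.1383583  0.00601222 0.4006579  1.69624293] [-0.07401131 -0.43133905  0.96520495] 3.1382153414541225
```

View pics/t6.png

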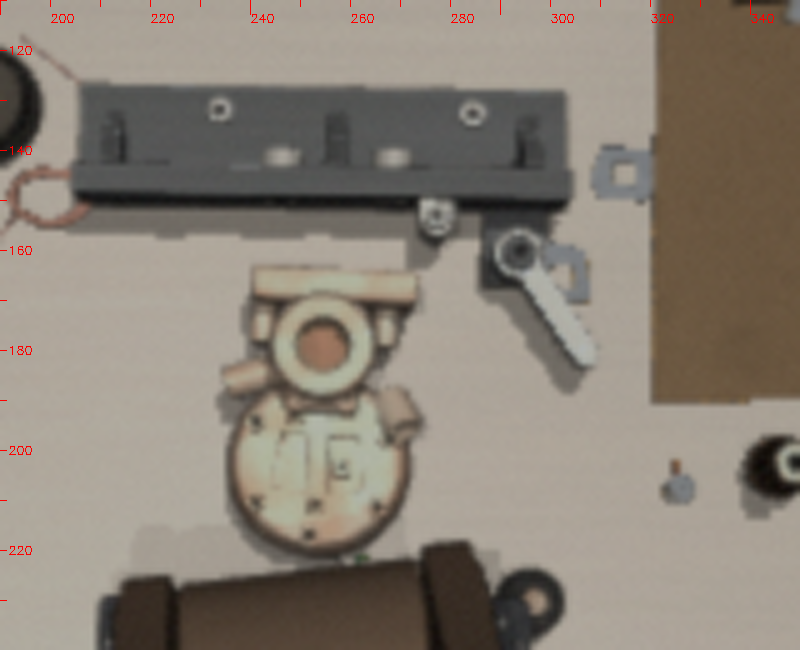

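View pics/s6.png

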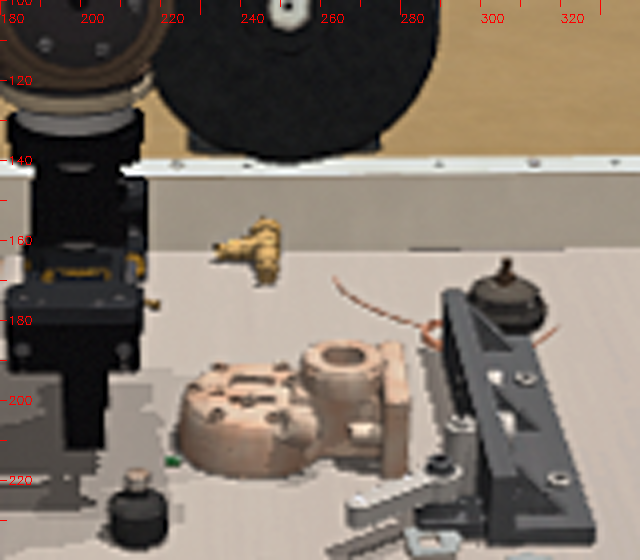

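```bash
python3 - <<'E'
from h import *
c=env.read_camera("top")
for n,u,v,z in [("flL",240.2,163.3,51),("flR",273.4,164.5,51),("ring",254.6,178.7,57),("bell",253.8,202.7,34),("stopL",273.8,155,44)]:
    print(n,onz(c,u,v,z).round(1))
E
```

```text
flL [621.7 154.1]
flR [619.5  78.5]
ring [586.1 121.1]
bell [533.  122.6]
stopL [642.5  77.4]
```

>>> apply_moves(
  offset=[
    [0.8,0,0.1],
    [1.5,0,0.1],
    [1.8,0,0.1],
    [2.0,0,0.1],
    [2.2,0,0.1],
    [2.4,0,0.1],
    [2.6,0,0.1],
    [2.75,0,0.1],
    [2.9,0,0.1],
    [2.9,0,0.1],
  ],
  yaw=[0,0,0,0,0,0,0,0,0,0],
  jaw=[0.07,0.07,0.07,0.07,0.07,0.07,0.07,0.07,0.07,0.07],
)

```text
t: 12.38
eef_pos: [511.1, 123.8, 16.0]
tcp_rot: [-0.337, 1.565, 2.801]
ft_force: [-11.8, -0.0, 13.0]
opening: 0.463
```

```bash
python3 - <<'E'
from h import *
c=snap("top","t7",190,110,160,130,5)
c=snap("side","s7",180,100,160,140,4)
E
```

```text
(no output)
```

View pics/t7.png

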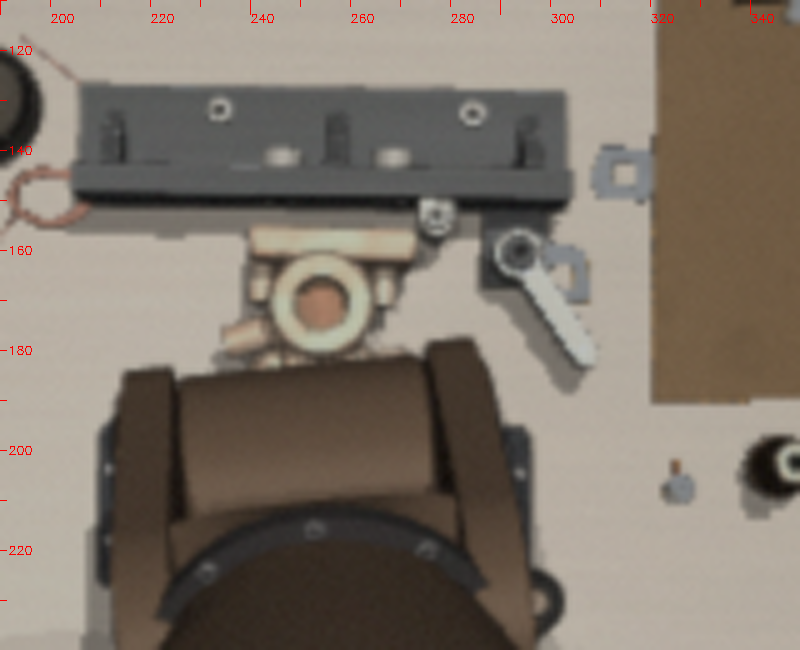

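View pics/s7.png

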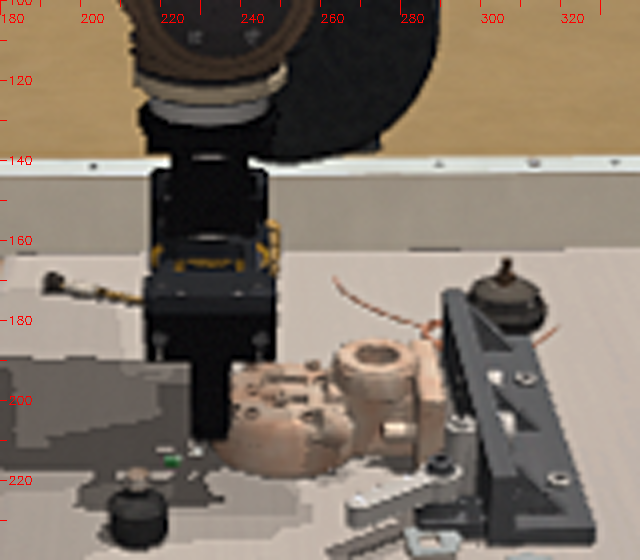

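>>> apply_moves(
  offset=[
    [0.15,0,-0.1],
    [0.3,0,-0.1],
    [0.4,0,-0.1],
    [0.5,0,-0.1],
    [0.6,0,-0.1],
    [0.65,0,-0.1],
  ],
  yaw=[0,0,0,0,0,0],
  jaw=[0.07,0.07,0.07,0.07,0.07,0.07],
)

```text
t: 13.22
eef_pos: [523.3, 123.7, 14.2]
tcp_rot: [-0.094, 1.558, 3.045]
ft_force: [-17.4, -1.0, 20.0]
opening: 0.465
```

```bash
python3 - <<'E'
from h import *
c=snap("top","t8",190,110,160,130,5)
c=snap("side","s8",220,140,120,100,6)
E
```

```text
(no output)
```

View pics/t8.png

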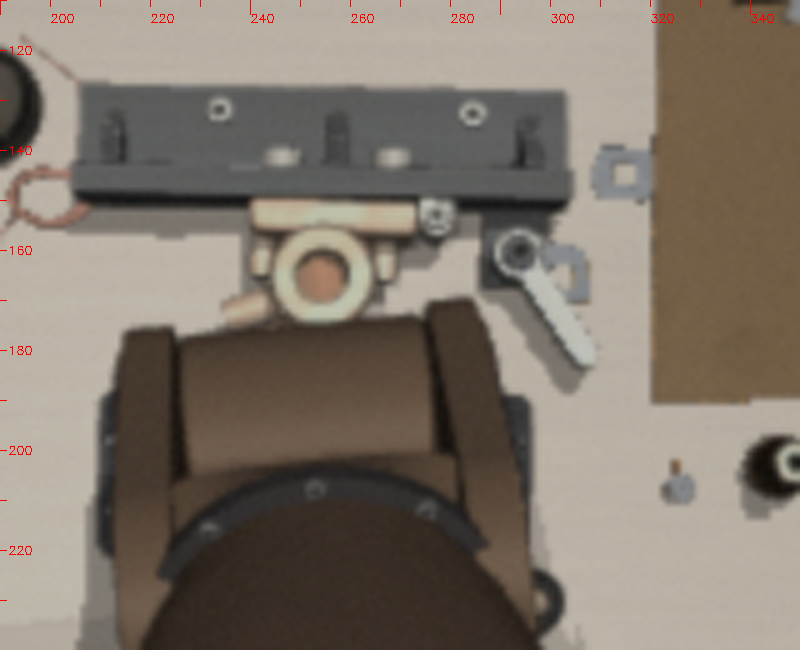

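View pics/s8.png

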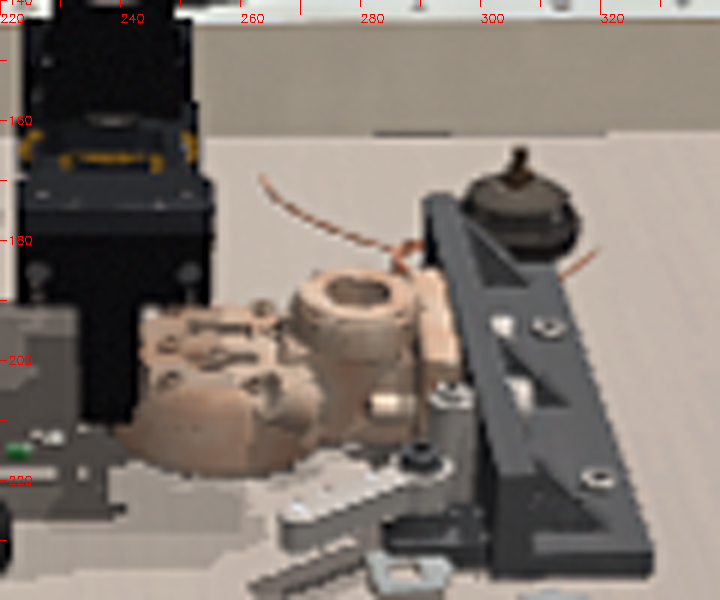

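>>> apply_moves(
  offset=[
    [0.1,0,-0.1],
    [0.2,0,-0.1],
    [0.3,0,-0.1],
    [0.3,0,-0.1],
  ],
  yaw=[0,0,0,0],
  jaw=[0.07,0.07,0.07,0.07],
)

```text
t: 13.82
eef_pos: [524.9, 123.8, 12.4]
tcp_rot: [-0.013, 1.546, 3.127]
ft_force: [-25.0, 1.5, 27.1]
opening: 0.466
```

```bash
python3 - <<'E'
from h import *
c=snap("top","t9",225,135,70,50,11)
c=snap("side","s9",260,160,70,60,11)
E
```

```text
(no output)
```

View pics/t9.png

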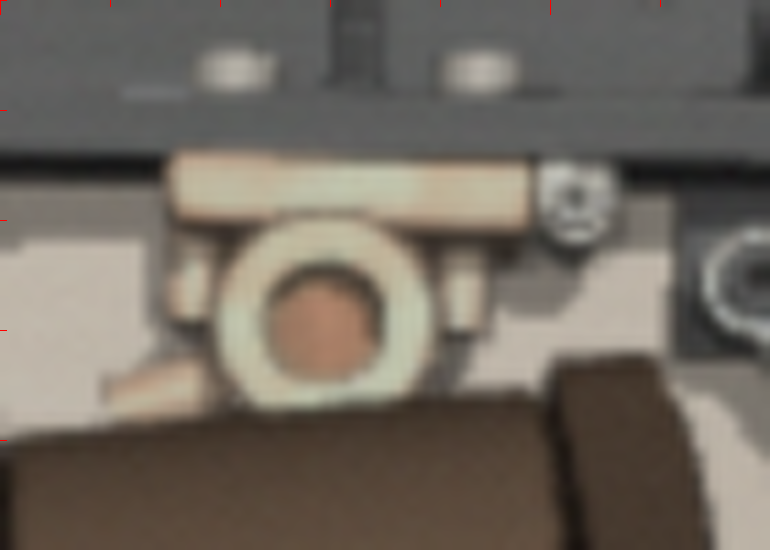

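View pics/s9.png

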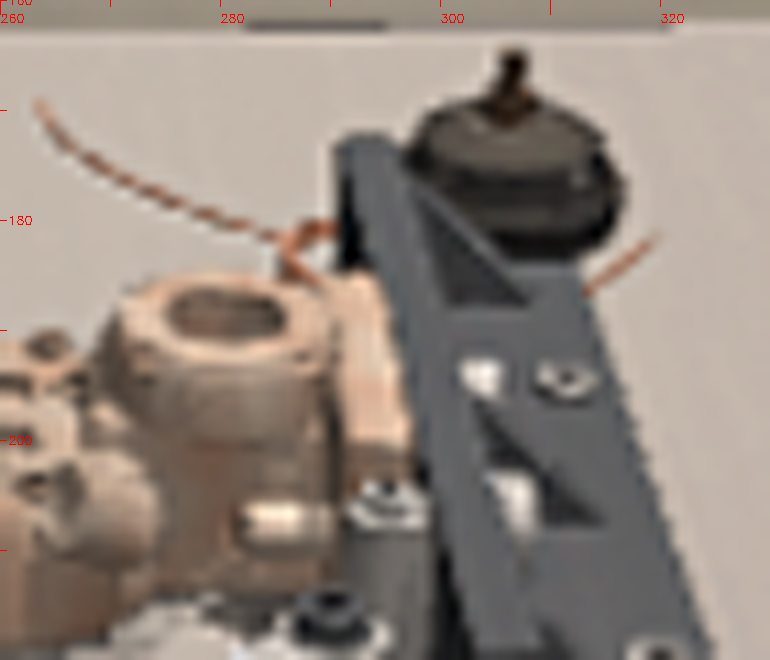

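>>> apply_moves(
  offset=[
    [-0.6,0,0],
    [-1,0,2],
    [-1,0,4],
    [0,1.5,4],
    [1.5,3,4],
    [2.7,3.7,4],
    [3,3.7,4],
    [3,3.7,4],
    [3,3.7,4],
    [3,3.7,4],
    [3,3.7,4],
    [3,3.7,4],
    [3,3.7,4],
  ],
  yaw=[0,0,1.5,3.2,4.9,6.6,8.3,10,11.7,13.4,14,14,14],
  jaw=[0.07,0.07,0.07,-0.4,-0.6,-0.6,-0.6,-0.6,-0.6,-0.6,-0.6,-0.6,-0.6],
)

```text
t: 15.55
eef_pos: [599.6, 216.3, 112.5]
tcp_rot: [-0.018, 1.546, -1.697]
ft_force: [-0.1, -0.4, 0.1]
opening: 0.796
```

```bash
python3 - <<'E'
from h import *
s=env.state();M=R.from_euler("xyz",s["tcp_rot"]).as_matrix();print(M.round(3));j=M[:,1];print(np.degrees(np.arctan2(j[1],j[0])),s["eef_pos"],s["ft_force"])
c=snap("top","t10",190,110,160,130,5)
E
```

```text
[[-0.003  0.994 -0.108]
 [-0.025 -0.108 -0.994]
 [-1.    -0.     0.025]]
-6.213550640928524 [599.64533771 216.27312365 112.5368874 ] [-0.11916373 -0.40775488  0.06836624]
```

View pics/t10.png

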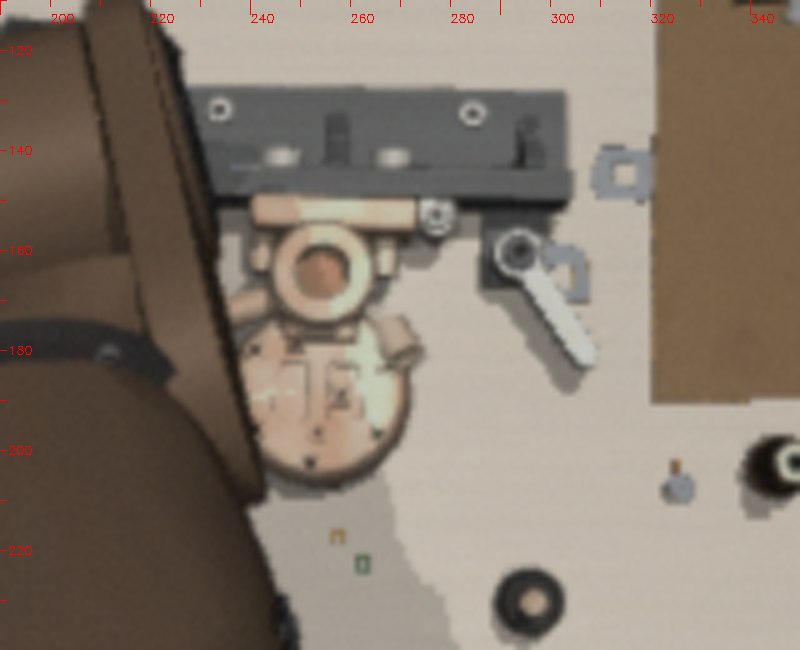

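>>> apply_moves(
  offset=[
    [0,0,-2],
    [0,0,-3.5],
    [0,0,-4],
    [0,-0.5,-4],
    [0,-1.0,-4],
    [0,-1.4,-4],
    [0,-1.6,-4],
    [0,-1.7,-4],
    [0,-1.8,-4],
    [0,-1.85,-4],
    [0,-1.85,-4],
  ],
  yaw=[0,0,0,0,0,0,0,0,0,0,0],
  jaw=[-0.6,-0.6,-0.6,-0.6,-0.6,-0.6,-0.6,-0.6,-0.6,-0.6,-0.6],
)

```text
t: 16.98
eef_pos: [599.8, 170.8, 12.6]
tcp_rot: [0.002, 1.546, -1.676]
ft_force: [-0.4, 4.9, 0.8]
opening: 0.798
```

```bash
python3 - <<'E'
from h import *
c=snap("top","t11",225,135,70,50,11)
c=snap("side","s11",200,100,140,120,5)
E
```

```text
(no output)
```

View pics/t11.png

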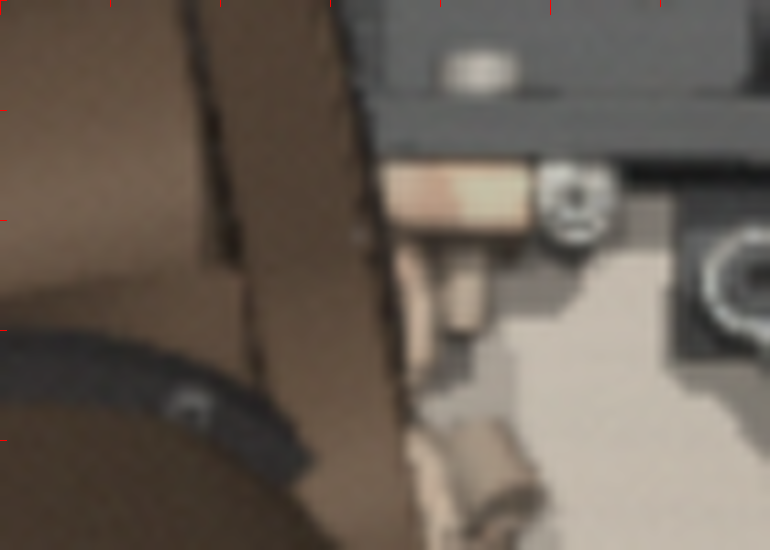

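View pics/s11.png

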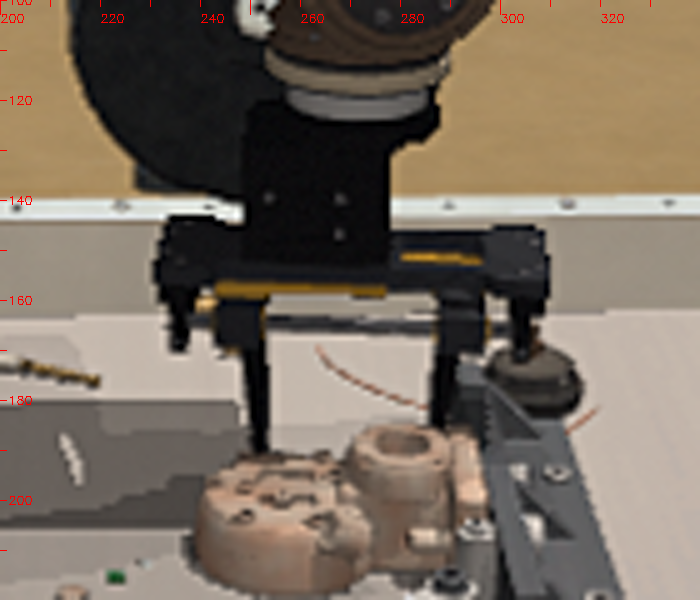

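>>> apply_moves(
  offset=[
    [0,-0.06,0],
    [0,-0.12,0],
    [0,-0.16,0],
    [0,-0.16,0],
  ],
  yaw=[0,0,0,0],
  jaw=[-0.6,-0.6,-0.6,-0.6],
)

```text
t: 17.58
eef_pos: [599.7, 169.8, 12.8]
tcp_rot: [0.047, 1.549, -1.629]
ft_force: [-1.6, 21.8, 0.4]
opening: 0.798
```

```bash
python3 - <<'E'
from h import *
c=snap("top","t12",225,135,70,50,11)
E
```

```text
(no output)
```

View pics/t12.png

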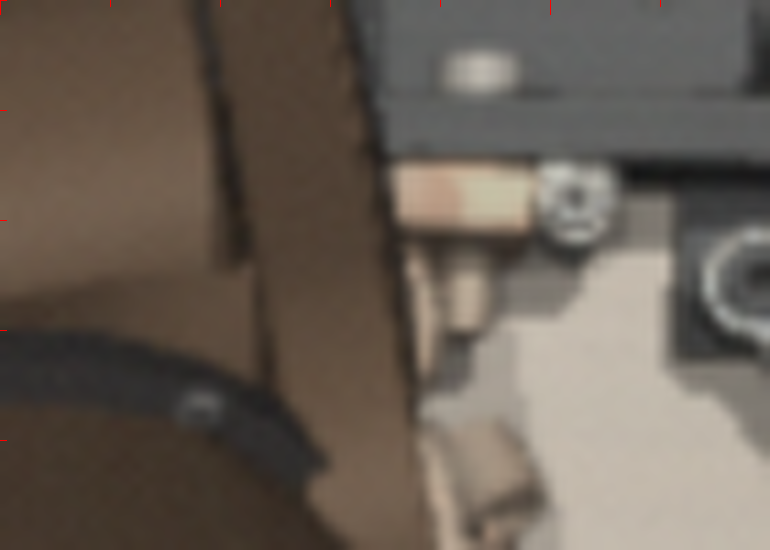

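>>> apply_moves(
  offset=[
    [0,1,0],
    [0,1.2,2],
    [0,1.2,4],
    [0,-1,4],
    [-1,-3,4],
    [-1.6,-5,4],
    [-1.6,-7,4],
    [-1.6,-9.6,4],
    [-1.6,-9.6,4],
    [-1.6,-9.6,4],
    [-1.6,-9.6,4],
    [-1.6,-9.6,4],
  ],
  yaw=[0,0,-1.5,-3.2,-4.9,-6.6,-8.3,-10,-11.7,-13.4,-14,-14],
  jaw=[-0.6,-0.6,0,1,1,1,1,1,1,1,1,1],
)

```text
t: 19.12
eef_pos: [559.6, -70.4, 112.7]
tcp_rot: [0.049, 1.549, -3.093]
ft_force: [-0.0, 0.8, -0.3]
opening: 0.004
```

```bash
python3 - <<'E'
from h import *
s=env.state();print(s["eef_pos"],s["opening"])
c=snap("top","t13",190,110,160,130,5)
c=snap("side","s13",220,140,120,100,6)
piv=np.array([630.5,31.9])
print(onz(c,0,0,0).shape)
for r,th in [(42,2.0),(42,1.7),(42,1.4),(40,1.1),(38,.8),(36,.5),(33,.25),(30,0),(30,-.1)]:
    p=piv+r*np.array([-np.sin(th),np.cos(th)])+17*np.array([-np.cos(th),-np.sin(th)])
    print(th,p.round(1))
E
```

```text
[559.6068194  -70.35815775 112.70797048] 0.004398141007376178
(2,)
2.0 [599.4  -1. ]
1.7 [591.    9.6]
1.4 [586.2  22.3]
1.1 [587.1  34.9]
0.8 [591.4  46.2]
0.5 [598.3  55.3]
0.25 [605.9  59.7]
0 [613.5  61.9]
-0.1 [616.6  63.4]
```

View pics/t13.png

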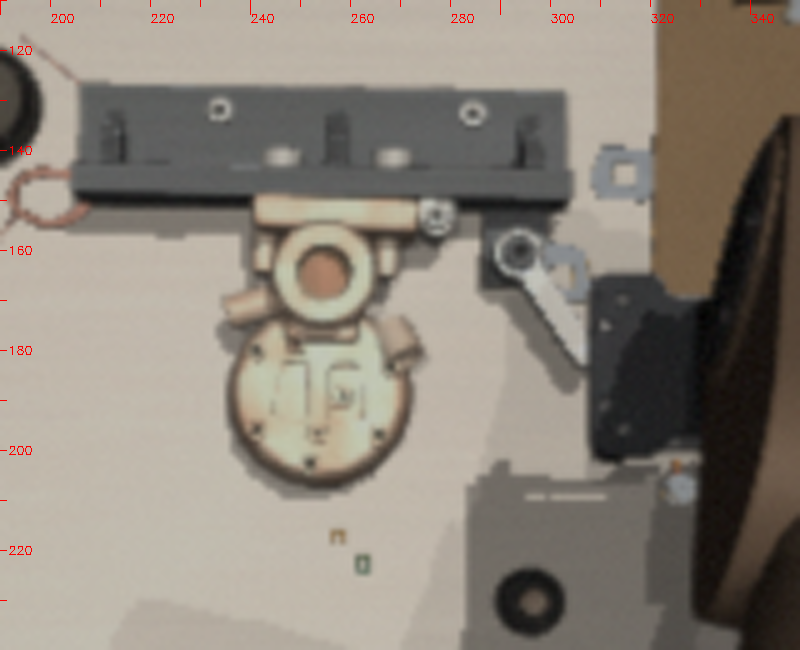

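View pics/s13.png

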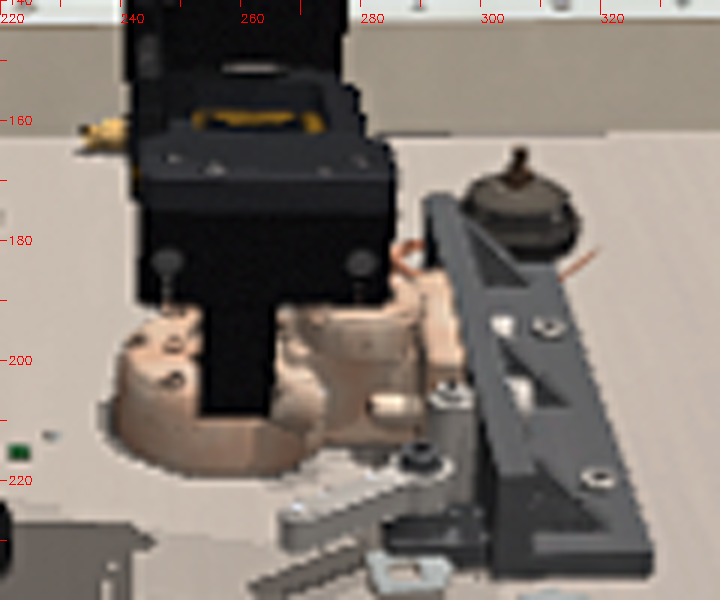

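```bash
python3 - <<'E'
from h import *
c=env.read_camera("top"); g=c["frame"].astype(float)
# flange/fence boundary: R-B jump (warm flange vs gray fence)
w=g[:,:,0]-g[:,:,2]
P=[];Q=[]
for u in range(243,271):
    col=w[140:156,u]; t=(col[:5].mean()+col.max())/2; k=np.argmax(col>t); v=140+k-1+(t-col[k-1])/(col[k]-col[k-1]); P.append(onz(c,u,v,51))
    colb=w[152:166,u]
P=np.array(P);p=np.polyfit(P[:,1],P[:,0],1);print("flange front slope,x mid",p[0],np.polyval(p,116),np.std(P[:,0]-np.polyval(p,P[:,1])))
gr=g.mean(2);F=[]
for u in list(range(210,236))+list(range(284,300)):
    col=gr[143:156,u];d=np.diff(col);k=np.argmin(d); F.append(onz(c,u,143+k+.5,44))
F=np.array(F);q=np.polyfit(F[:,1],F[:,0],1);print("fence",q[0],np.polyval(q,116),np.std(F[:,0]-np.polyval(q,F[:,1])))
row=w[151:154,262:285].mean(0);print(row.round(0)); print(gr[151:154,262:285].mean(0).round(0))
for u,v,z in [(257,170,20),(273,176,25),(274.5,183,20)]: print(onz(c,u,v,z))
E
```

```text
flange front slope,x mid 0.02911706023172513 655.1084318873861 0.4315416259398358
fence 0.008002161513701159 657.3085196579912 0.9784603199882921
[27. 33. 38. 39. 39. 37. 33. 31. 33. 32. 31. 28. 14.  9.  8.  6. 10.  7.
  7.  6.  6.  7.  8.]
[182. 178. 175. 174. 175. 177. 178. 179. 177. 178. 173. 141. 168. 159.
 139. 120. 149. 157. 130.  85.  71.  71.  70.]
[610.47265649 115.72647933]
[596.05800325  78.35622011]
[580.17795174  74.59596176]
```

>>> apply_moves(
  offset=[
    [-2,2,0],
    [-4.4,4,0],
    [-4.4,6,0],
    [-4.4,7.65,0],
    [-4.4,7.65,0],
    [-4.4,7.65,-2],
    [-4.4,7.65,-4],
    [-4.4,7.65,-4],
    [-3.4,7.65,-4],
    [-2.6,7.65,-4],
    [-2,7.65,-4],
    [-1.6,7.65,-4],
    [-1.4,7.65,-4],
    [-1.3,7.65,-4],
    [-1.2,7.65,-4],
    [-1.1,7.65,-4],
    [-1.1,7.65,-4],
    [-1.1,7.65,-4],
  ],
  yaw=[0,0,0,0,0,0,0,0,0,0,0,0,0,0,0,0,0,0],
  jaw=[0.07,0.07,0.07,0.07,0.07,0.07,0.07,0.07,0.07,0.07,0.07,0.07,0.07,0.07,0.07,0.07,0.07,0.07],
)

```text
t: 21.52
eef_pos: [524.0, 121.1, 12.7]
tcp_rot: [0.063, 1.532, -3.075]
ft_force: [-31.9, 1.1, 24.1]
opening: 0.465
```

```bash
cat > m.py <<'E'
from h import *
def fl():
    c=env.read_camera("top"); g=c["frame"].astype(float); w=g[:,:,0]-g[:,:,2]; P=[]
    for u in range(245,270):
        col=w[140:156,u]; t=(col[:5].mean()+col.max())/2; k=np.argmax(col>t); v=140+k-1+(t-col[k-1])/(col[k]-col[k-1]); P.append(onz(c,u,v,51))
    P=np.array(P);p=np.polyfit(P[:,1],P[:,0],1);print("flange front slope,x mid",p[0],np.polyval(p,116))
E
python3 - <<'E'
from m import *
fl(); print(env.state()["ft_force"]); snap("top","t14",190,110,160,130,5)
E
```

```text
flange front slope,x mid 0.03385178210347218 655.2167563826733
[-31.11456418   0.2088487   24.68155933]
```

View pics/t14.png

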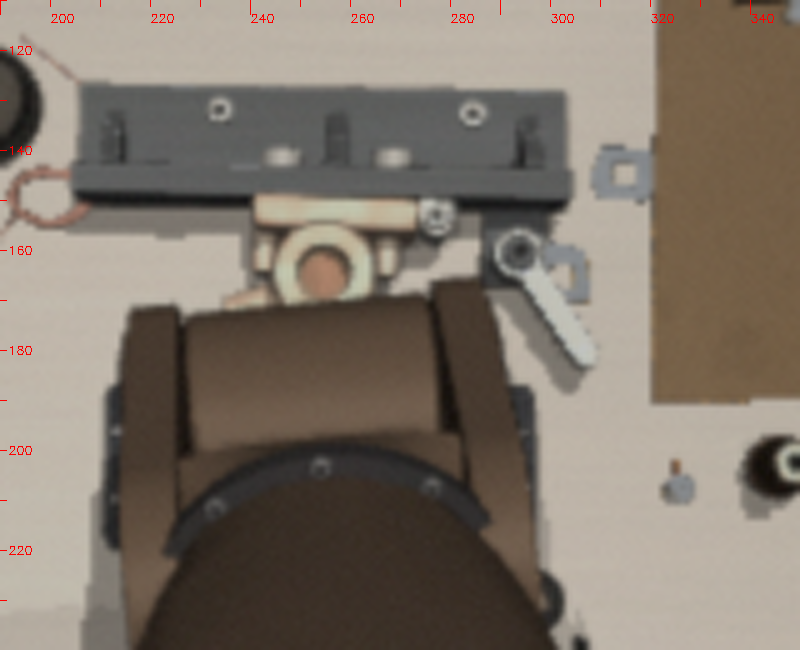

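>>> apply_moves(
  offset=[
    [-0.8,0,0],
    [-1,0,2],
    [-1,-1,4],
    [0,-3,4],
    [1.5,-5.5,4],
    [3,-6.5,4],
    [3.4,-6.5,4],
    [3.4,-6.5,4],
    [3.4,-6.5,4],
  ],
  yaw=[0,0,0,0,0,0,0,0,0],
  jaw=[0.07,0.07,1,1,1,1,1,1,1],
)

```text
t: 22.75
eef_pos: [607.9, -40.5, 112.7]
tcp_rot: [0.057, 1.53, -3.081]
ft_force: [-0.4, -0.1, 0.1]
opening: 0.002
```

```bash
python3 - <<'E'
from m import *
fl(); c=snap("top","t15",190,110,160,130,5)
snap("top","t15b",225,140,60,40,12)
s=env.state();print(s["eef_pos"],s["opening"])
E
```

```text
flange front slope,x mid 0.034682325358002475 655.1439153536636
[608.38691008 -40.69925129 113.00788923] 0.005906216811834023
```

View pics/t15.png

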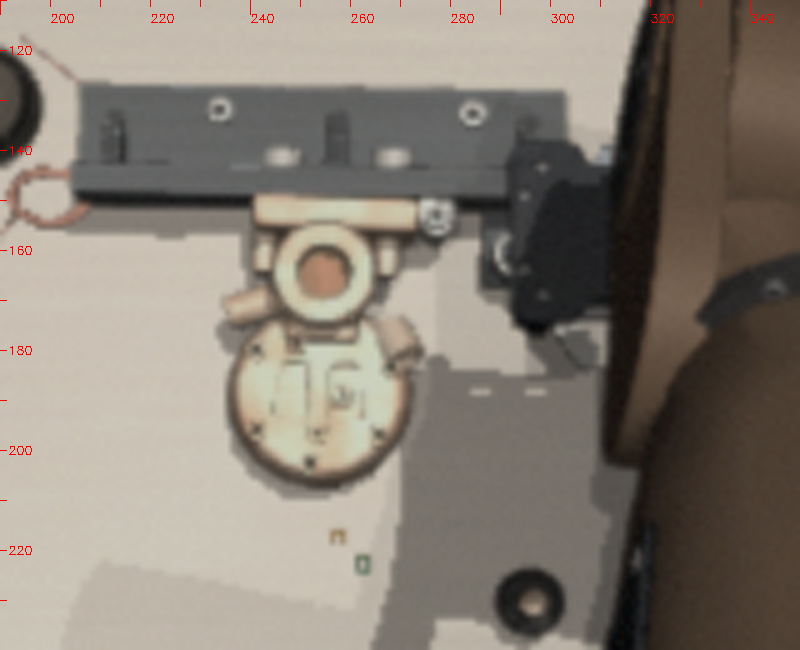

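View pics/t15b.png

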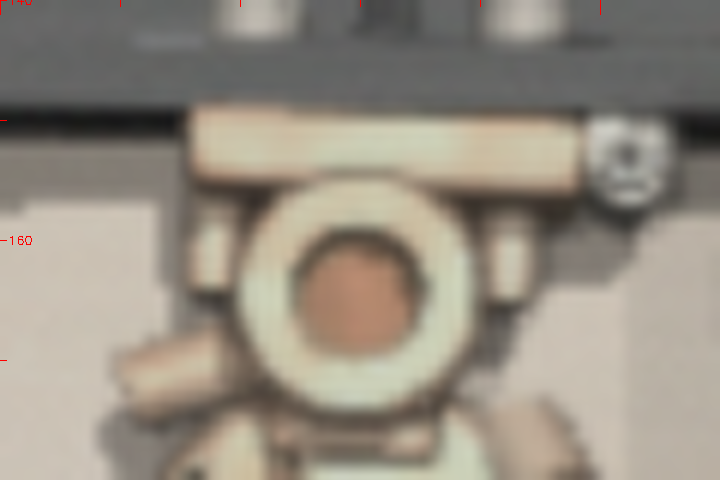

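```bash
python3 - <<'E'
from m import *
c=env.read_camera("top")
a=onz(c,254.7,164.5,57);b=onz(c,254.0,189.4,34);print(a,b,np.arctan2(a[1]-b[1],a[0]-b[0]))
a=onz(c,233.8,131.8,20);b=onz(c,284.4,132.6,20);print("bush slope",(a[0]-b[0])/(a[1]-b[1]))
E
```

```text
[618.39389816 121.07172119] [563.68977361 122.33744376] -0.023133480062401107
bush slope 0.008271393405244432
```

>>> apply_moves(
  offset=[
    [-0.5,2,0],
    [-1,4,0],
    [-1.8,6,0],
    [-1.8,8,0],
    [-1.8,9.6,-1],
    [-1.8,9.6,-3],
    [-1.8,9.6,-4],
    [-1.8,9.2,-4],
    [-1.8,9,-4],
    [-1.8,8.8,-4],
    [-1.8,8.7,-4],
    [-1.8,8.7,-4],
  ],
  yaw=[0,0,0,0,0,0,0,0,0,0,0,0],
  jaw=[1,1,1,1,1,1,1,1,1,1,1,1],
)

```text
t: 24.45
eef_pos: [563.8, 176.5, 13.5]
tcp_rot: [0.062, 1.532, -3.077]
ft_force: [-0.5, 0.6, -0.9]
opening: 0.004
```

>>> apply_moves(
  offset=[
    [0,-0.06,0],
    [0,-0.12,0],
    [0,-0.16,0],
    [0,-0.16,0],
  ],
  yaw=[0,0,0,0],
  jaw=[1,1,1,1],
)

```text
t: 24.95
eef_pos: [563.7, 172.4, 13.5]
tcp_rot: [0.062, 1.532, -3.076]
ft_force: [0.2, 0.1, 0.1]
opening: 0.005
```

```bash
python3 - <<'E'
from m import *
snap("side","s16",200,140,120,100,6)
E
```

```text
(no output)
```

View pics/s16.png

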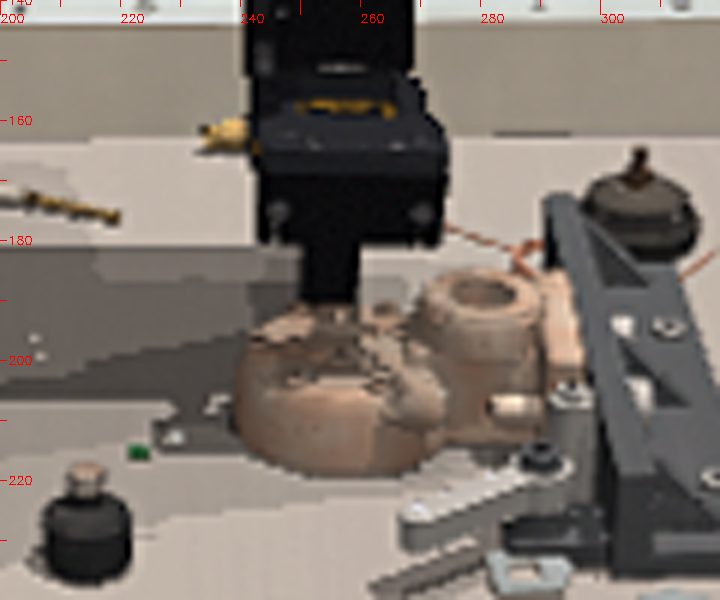

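No contact yet; I'll continue in 1 mm steps.

>>> apply_moves(
  offset=[
    [0,-0.06,0],
    [0,-0.1,0],
    [0,-0.1,0],
  ],
  yaw=[0,0,0],
  jaw=[1,1,1],
)

```text
t: 25.38
eef_pos: [563.4, 170.1, 13.4]
tcp_rot: [0.056, 1.532, -3.082]
ft_force: [-0.7, 3.1, 0.9]
opening: 0.006
```

>>> apply_moves(
  offset=[
    [0,-0.04,0],
    [0,-0.08,0],
    [0,-0.08,0],
  ],
  yaw=[0,0,0],
  jaw=[1,1,1],
)

```text
t: 25.75
eef_pos: [563.0, 168.4, 13.4]
tcp_rot: [0.048, 1.531, -3.091]
ft_force: [-4.1, 5.8, 1.4]
opening: 0.002
```

>>> apply_moves(
  offset=[
    [0,-0.04,0],
    [0,-0.04,0],
  ],
  yaw=[0,0],
  jaw=[1,1],
)

```text
t: 26.0
eef_pos: [562.6, 167.9, 13.4]
tcp_rot: [0.036, 1.53, -3.103]
ft_force: [-4.0, 7.4, 2.3]
opening: 0.006
```

```bash
python3 - <<'E'
from m import *
snap("top","t17",225,140,60,40,12)
E
```

```text
(no output)
```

View pics/t17.png

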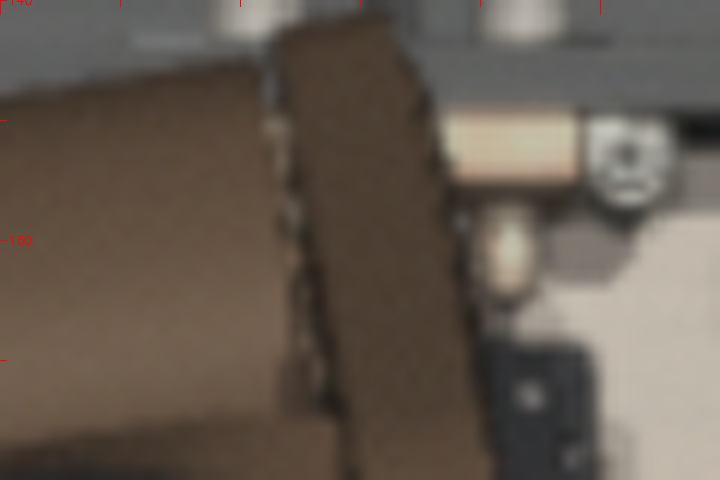

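>>> apply_moves(
  offset=[
    [0,0.8,0],
    [0,1,2],
    [0,1,4],
    [0,-1.5,4],
    [0.6,-4,4],
    [1.2,-6,4],
    [1.9,-7.6,4],
    [1.9,-7.6,4],
    [1.9,-7.6,4],
  ],
  yaw=[0,0,0,0,0,0,0,0,0],
  jaw=[1,1,1,1,1,1,1,1,1],
)

```text
t: 27.18
eef_pos: [610.0, -21.3, 113.3]
tcp_rot: [0.035, 1.53, -3.103]
ft_force: [0.4, -0.1, -0.1]
opening: 0.006
```

```bash
python3 - <<'E'
from m import *
fl(); c=snap("top","t18",190,110,160,130,5); print(env.state()["eef_pos"])
E
```

```text
flange front slope,x mid -0.0014597387370969726 655.6567109985496
[609.86926478 -20.73738583 113.41791064]
```

View pics/t18.png

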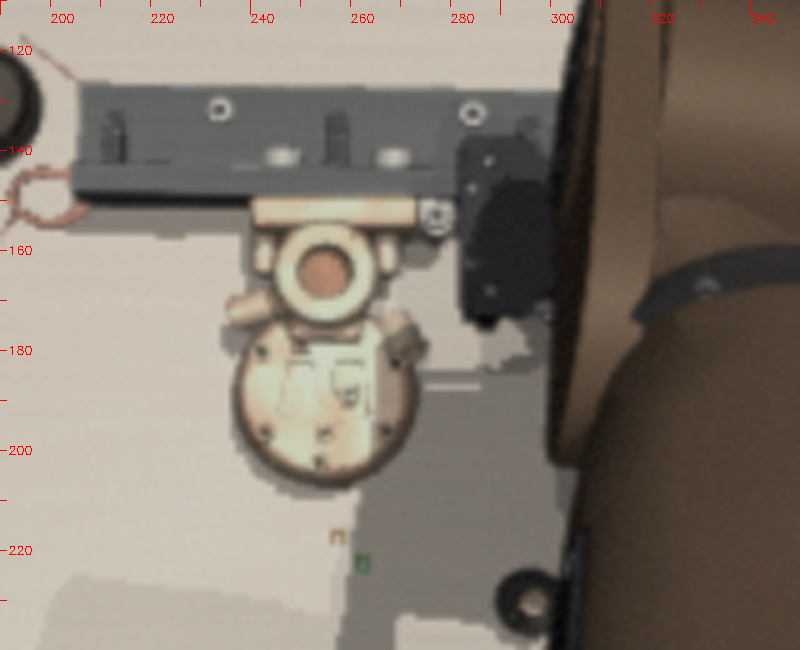

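>>> apply_moves(
  offset=[
    [0,0,-2],
    [0,0,-3.9],
    [0,0,-3.9],
    [0,0,-3.9],
    [-0.2,0.4,-3.9],
    [-0.44,0.8,-3.9],
    [-0.6,1.0,-3.9],
    [-0.76,1.22,-3.9],
    [-0.87,1.45,-3.9],
    [-0.96,1.72,-3.9],
    [-0.96,1.95,-3.9],
    [-0.92,2.2,-3.9],
    [-0.78,2.4,-3.9],
    [-0.63,2.58,-3.9],
    [-0.5,2.7,-3.9],
    [-0.35,2.84,-3.9],
    [-0.35,2.84,-3.9],
  ],
  yaw=[0,0,0,0,0,0,0,0,0,0,0,0,0,0,0,0,0],
  jaw=[1,1,1,1,1,1,1,1,1,1,1,1,1,1,1,1,1],
)

```text
t: 29.4
eef_pos: [601.6, 50.5, 15.9]
tcp_rot: [0.036, 1.531, -3.101]
ft_force: [-0.9, -0.2, 1.0]
opening: 0.005
```

```bash
python3 - <<'E'
from m import *
snap("side","s19",220,130,120,110,6);snap("top","t19",225,130,100,80,8)
E
```

```text
(no output)
```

View pics/s19.png

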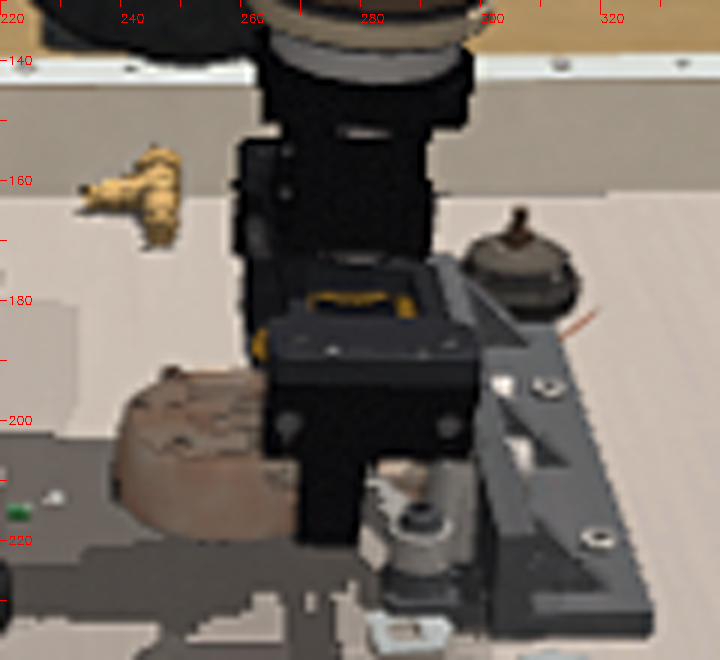

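View pics/t19.png

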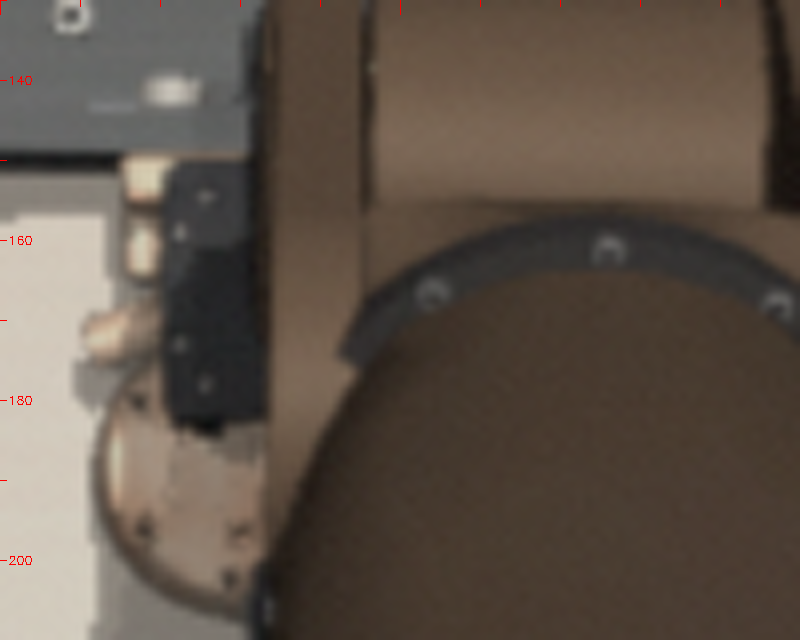

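>>> apply_moves(
  offset=[
    [0.12,0.08,0],
    [0.24,0.16,0],
    [0.36,0.22,0],
    [0.48,0.25,0],
    [0.56,0.25,0],
    [0.62,0.25,0],
    [0.62,0.25,0],
  ],
  yaw=[0,0,0,0,0,0,0],
  jaw=[1,1,1,1,1,1,1],
)

```text
t: 30.38
eef_pos: [615.0, 56.8, 15.9]
tcp_rot: [0.026, 1.526, -3.111]
ft_force: [-10.5, 1.4, 6.7]
opening: 0.003
```

>>> apply_moves(
  offset=[
    [0.06,0,0],
    [0.06,0,0],
    [-0.4,0,0],
    [-0.6,-0.6,1],
    [-0.6,-1,3],
    [-1,-3,5],
    [-1.5,-5,5],
    [-2,-7,5],
    [-2.5,-8,5],
    [-2.5,-8,5],
  ],
  yaw=[0,0,0,0,0,0,0,0,0,0],
  jaw=[1,1,1,1,1,1,1,1,1,1],
)

```text
t: 31.62
eef_pos: [551.8, -144.7, 141.0]
tcp_rot: [0.031, 1.527, -3.109]
ft_force: [0.2, -0.0, 0.2]
opening: 0.004
```

```bash
python3 - <<'E'
from m import *
fl(); snap("top","t20",225,130,100,80,8); snap("side","s20",220,130,120,110,6)
c=env.read_camera("top"); cv2.imwrite("pics/tfull.png",c["frame"][:,:,::-1])
E
```

```text
flange front slope,x mid -0.0014235740946980208 655.6680403623313
```

View pics/t20.png

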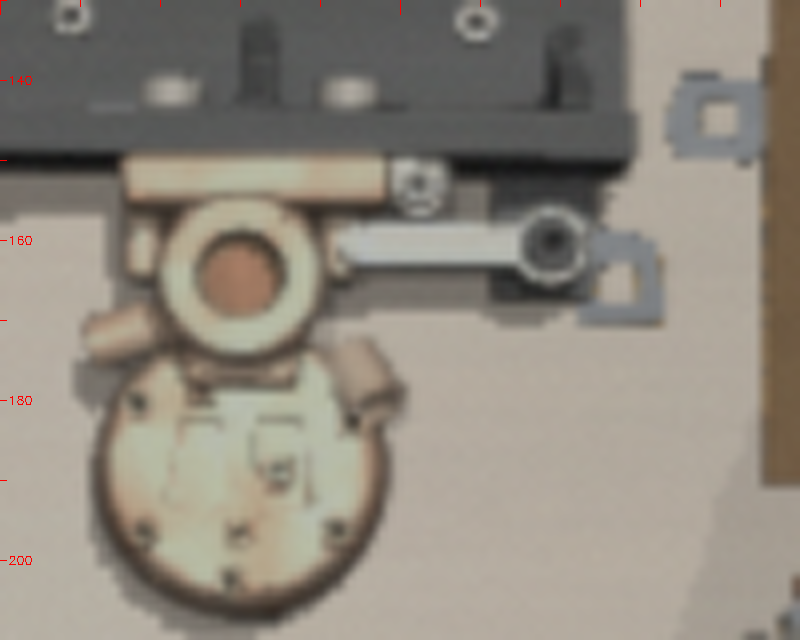

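View pics/s20.png

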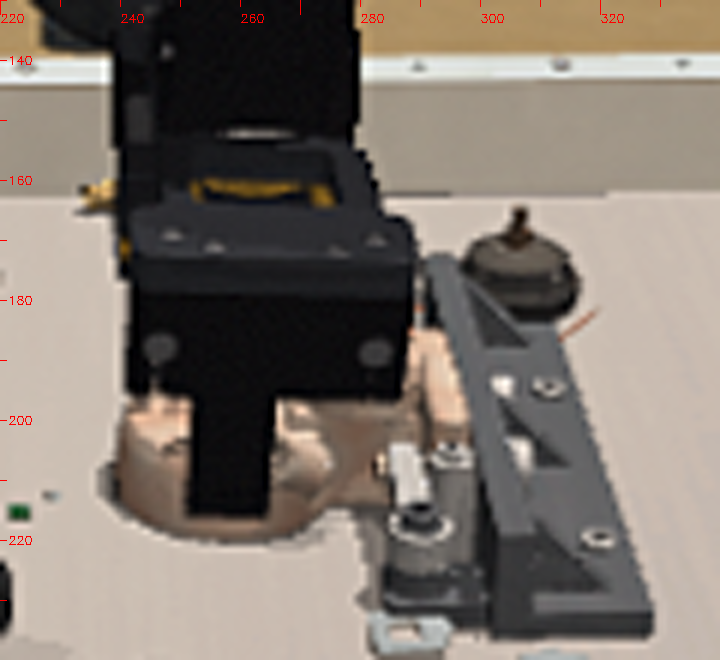

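View pics/tfull.png

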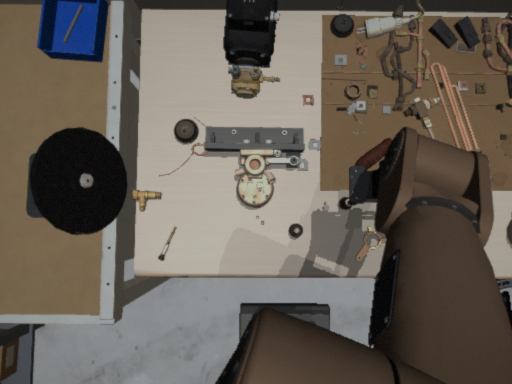

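```bash
python3 - <<'E'
from m import *
c=env.read_camera("top")
a=onz(c,293.8,160.3,36);b=onz(c,268.0,160.5,34);d=b-a;print(a,b,"keeper rel guide",np.arctan2(-d[0],d[1])-(-.009))
print("flange R",onz(c,225+386/8,152.5,51),"stop L",onz(c,225+391/8,153,44))
print(env.state()["ft_force"]); env.job_done()
E
```

```text
[631.71209431  30.80660647] [631.086855    90.42234968] keeper rel guide 0.019487437575475948
flange R [647.12634187  78.96798505] stop L [647.11761539  77.26737127]
[-0.14907148 -0.51547216  0.44590061]
the job is handed in; nothing more can be done
```

I pushed the brew group flush onto the guide's fence and up against the end stop. I then swung the keeper shut behind the flange and handed the job in at about 32 s. No verdict is reported, so the figures below are my last camera checks.

**How it was done**
- Two spread fingers turned and slid the casting sideways, without lifting it.
- The fingers pushed it from behind the bell onto the fence, then sideways until the force rose to 22 N, which I took as reaching the stop.
- A small push on the bell took out about 0.02 rad of turn that was left.
- The closed fingers swung the keeper round until it met about 10 N of resistance.

**Last checks**

| Check | Measured | Limit |
|---|---|---|
| Flange to fence, distance | 1 to 2 mm (scatter included) | 3 mm |
| Flange to fence, angle | about 0.01 rad | 0.04 rad |
| Flange edge to end stop | 1.7 mm, good to about 2 mm | 4 mm |
| Keeper angle | about 0.02 rad | 0.12 rad |

The tool was clear of everything, with no measurable force on it. I touched no other part that I know of and saw none out of place in the last picture, but the handle and collar were partly hidden there by the arm.

**What went wrong or disagreed**
- **Missed push:** in the first sideways push one finger slipped behind the flange, so I repeated it.
- **Not flush at first:** even after 32 N from behind, the flange still stood about 0.02 rad off the fence. The later push on the bell fixed that.
- **Fence angle:** my measurements of it differ by about 0.005 rad.

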